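Zero the bakery scale with the pin tool

TASK

One of the two bench scales has the open steel tub on its plate and must be zeroed. Lift the pin tool out of its square block stand, push the recessed zero button of the scale with the tub fully down with the tip of the tool and keep it down for about a second, then set the tool back upright in its stand with its guard disc resting on the rim, without letting it drop. Only the tool may touch the button, and leave the other scale alone.

Things in the scene. Friction and masses are not known exactly. Their poses are not given: they have to be found in the camera images.
- pin_tool: Pin tool upright in its stand: steel rod pointing down (10 mm dia., 55 mm long), black guard disc above it (52 mm dia., 5 mm thick), then a black round upright grip (24 mm dia., 65 mm long). 60 to 130 g. Origin at the rod's lower end (tip), z up along the tool: guard at z = 55 to 60 mm, grip at z = 60 to 125 mm. Not the small wooden cookie stamp nearby.
- pin_stand: Fixed stand of the pin tool: white square block, 68 x 68 mm, 76 mm tall, on a steel foot plate 96 x 96 mm, with an open square upright bore 28 x 28 mm, 68 mm deep. Origin on the bore's axis at table height, z up. The guard disc rests on the rim, so a seated tool has its tip 21 mm above this origin; the rod may hang up to 9 mm off-centre each way.
- zero_button: Zero button of the fixed scale with the open steel tub: white, 26 mm dia., in a 30 mm well in the front panel, robot's side. Origin: centre of its top face, z up, 35 mm above the table; well rim 45 mm. It goes down 6 mm to its stop, 1.5 N at first, 5 N at the stop, and springs back. Scale 220 x 150 mm, plate 52 mm high; tub 110 x 110 x 60 mm, rim at 112 mm, 60 mm or more behind the button.
- spare_scale: The other scale, same kind and size with the same button, its plate empty: not to be touched. Fixed, grey, 220 x 150 mm, plate 52 mm high. Origin at the centre of its underside; x points away from its front panel towards the plate, z up.
Not all that is in view belongs to the job. What is shaped like the pin_stand but purple is not meant.

How it is judged:
By the outcome, as a careful person would: the job done as asked, in the order asked, and still so for the second after the job is handed in, with the robot touching nothing.
It also fails if it takes over 58 s, if anything falls off the work surface, if the arm or the gripper's body presses on something with over 40 N, if the wrist force passes 120 N, or if a joint passes its speed limit or range.

ROBOT

A 6-joint arm with a two-finger parallel gripper is mounted at the origin on the work surface. World frame = base frame: x ahead of the robot, y to its left, z up, the work surface at z = 0. Lengths are in mm, angles in rad, forces in N, time in s.
With the tool pointing down it reaches from about 350 to 775 mm from the base axis. Payload 7.3 kg.
Tool frame: the origin (TCP) lies at the very end of the fingers, on their centre line; the grasp point (between the pads) lies 19 mm behind it (pinch_z is the distance from the TCP to the grasp point, in mm); z points along the fingers, y is the direction in which the jaws open and shut (so a half turn about z gives the same grasp; the last joint's range is limited). The gripper opens to 92 mm and grips with 3 to 60 N. Pads are 19 mm wide; open, the fingers measure 130 mm over their backs; the gripper's body (75 mm by 190 mm) begins 47 mm behind the grasp point.
Start: joints at [0.997, 0.342, 1.524, -0, 1.275, -0.146], TCP at [217.797, 477.716, 198.941] pointing down, gripper open.
Joint ranges: [-2.53, 2.53], [-0.77, 2.02], [0.04, 2.7], [-1, 4.14], [0.28, 2.66], [-3.11, 3.11]. Speed limits (rad/s): [2.57, 2.57, 3.14, 3.14, 3.14, 3.14].

INTERFACE

Orientations are given as [roll, pitch, yaw] about the fixed x, y, z axes, in that order (R = Rz(yaw) Ry(pitch) Rx(roll)).
In Python, from plant import * gives the robot as it stands.
- The arm moves only by the tool step_arm, never from a script. Its argument "moves" is one flat list of numbers, 7 for each row, row after row: the shift along the tool's x, y, z scaled (see below), then the turn, a rotation vector about the tool's x, y, z scaled (see below), then the closure, from -1 (fully open) to 1 (shut). A call has 1 to 8 rows; each row shifts and turns the pose as measured when the row begins, along the tool's axes as they then stand; what a row does not reach is not made up. The controller multiplies each number of a shift by 2 cm and each number of a turn by 4 degrees. A row lasts 1/12 s, in which the tool goes at most 41.7 mm and 7.16 degrees, less where a joint would pass 70% of its speed; a pose out of reach is approached as far as the arm can. A call with a number of a shift or a turn outside -1 to 1 is refused whole. A call with a gripper value outside its range is refused whole. The fingers move at their own pace and stop on an object; the grip force is fixed at half the most. Time passes only in rows, so rows that do not move let the fingers close. It gives the time, the measured TCP pose, the force and the opening at its end, in the units of the state.
- get_obs(): the state, without advancing time (a new reading comes with each control period).
- capture(name): name is "scene" or "top" or "wrist"; returns the picture (400x640x3 uint8, red, green, blue); there is no depth.
- get_calibration(name): a dict with "mtx" (3x3 intrinsics, pixels), "eye" and "orientation" of the camera in the world; the wrist camera has in their place "mount" (4x4, takes a point from camera to tool coordinates, whose origin is the TCP and whose axes are the flange's). Camera axes: x right, y down, z forward; pixel columns grow to the right and rows downward; lengths in mm; the calibration is good to about 2 mm. A picture is of the moment at which its call begins: read the wrist's pose just before it. get_calibration takes no time and is no camera call.
- close_job(): hands the job in, once; it reports no verdict.
The state is a dict: "time": time; "joint_positions": joint angles; "dq": joint speeds; "tau": joint torques, N m; "tool_pos": TCP position; "tcp_rot": TCP orientation; "contact_force": force on the tool from outside, world axes, zero at the start; "moment": the same for the moment, N m; "grip_width": finger opening in mm.
Only numpy, scipy, OpenCV 4.12 (cv2) and the standard library are available. Lean on these libraries where they do the work, as an engineer would, in place of code of your own. Each camera call takes 0.05 s, during which the arm holds its last target.

## Working session

There is one attempt and no reset: what is moved stays moved. The work goes in short steps, Python scripts to look and compute and a tool call to move; the robot and the scene stay as the last step left them, time stands still between calls to the robot, and variables do not carry over. Pictures are saved under pics/ and viewed, and the job is handed in when it is done.

Besides the shell and the picture viewer there is one more tool, called after "Emit:" as name(argument=value, ...) on one line, values as JSON. step_arm: Moves the arm, as the interface text tells. Shifts and turns lie within -1 to 1; 1 stands for 2 cm of shift or 4 degrees of turn. Its arguments: {"type":"object","properties":{"moves":{"type":"array"}},"required":["moves"]}

```bash
mkdir -p pics; ls; python3 - <<'E'
from plant import *
import cv2
print(get_obs())
for n in("scene","top"):
    im=capture(n); cv2.imwrite(f"pics/{n}0.png",im[:,:,::-1]); print(n,get_calibration(n))
print(get_calibration("wrist"))
E
```

```text
pics
{'time': 0.0, 'joint_positions': array([ 9.97009979e-01,  3.42754292e-01,  1.52501903e+00, -4.62523730e-05,
        1.27536931e+00, -1.45999028e-01]), 'dq': array([-0.00034726, -0.00038457,  0.00056726,  0.0001415 , -0.00112309,
        0.0027365 ]), 'tau': array([-9.92117066e-06, -4.31260514e+01, -2.44213378e+01,  7.18127307e-02,
        5.61614684e-02, -1.50177661e-04]), 'tool_pos': array([217.55046427, 477.31620115, 198.22789623]), 'tcp_rot': array([-3.14005272e+00, -1.81736368e-04,  2.71381869e+00]), 'contact_force': array([ 0.33700898,  0.08739785, -0.42620376]), 'moment': array([-0.06700417, -0.02488386,  0.03739196]), 'grip_width': 91.7886217648986}
scene {'mtx': array([[418.54576585,   0.        , 319.5912939 ],
       [  0.        , 418.54576585, 194.48609592],
       [  0.        ,   0.        ,   1.        ]]), 'eye': array([757.62975983, 482.71797276, 853.0544577 ]), 'orientation': array([-2.53782362,  0.01196576,  2.63687194])}
top {'mtx': array([[485.87012745,   0.        , 319.08314339],
       [  0.        , 485.87012745, 197.46238233],
       [  0.        ,   0.        ,   1.        ]]), 'eye': array([ 382.22111012,   10.15846392, 1322.97636559]), 'orientation': array([-3.06488274, -0.00879353, -1.54574379])}
{'mtx': array([[343.44361493,   0.        , 320.00958979],
       [  0.        , 343.44361493, 200.88200904],
       [  0.        ,   0.        ,   1.        ]]), 'mount': array([[ 4.87506171e-04, -9.66274666e-01, -2.57513170e-01,
         6.95570766e+01],
       [ 9.99999614e-01,  6.59470962e-04, -5.81423081e-04,
         5.83552282e-01],
       [ 7.31636852e-04, -2.57512787e-01,  9.66274614e-01,
        -1.85813374e+02],
       [ 0.00000000e+00,  0.00000000e+00,  0.00000000e+00,
         1.00000000e+00]])}
```

View pics/scene0.png

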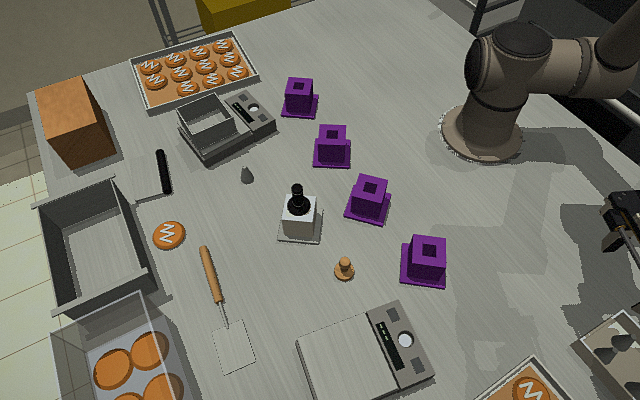

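View pics/top0.png

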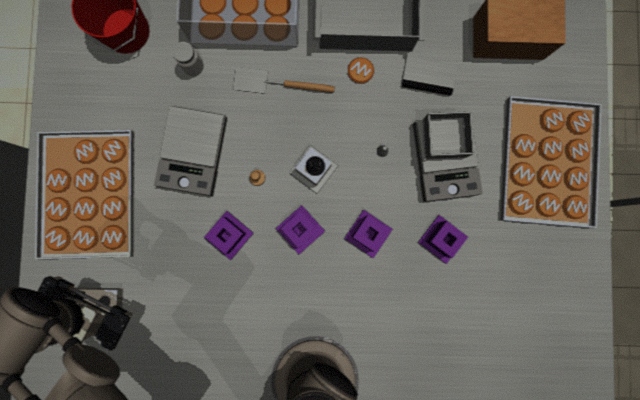

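The scene and top views show the pin tool (black, top px 315,165; scene 298,200) in the only white block. Lookalikes:
- Cookie stamp: top (257,177).
- Small cone: top (382,150).
- Four purple blocks: top (228,234), (300,229), (369,232), (443,238).

The tub scale is at top (448,160) with its button at (452,188). The empty scale is at top (190,150), button (184,182). I'll check with crops.

```bash
python3 - <<'E'
import cv2,numpy as np
t=cv2.imread("pics/top0.png")
a=cv2.resize(t[135:200,280:350],None,fx=7,fy=7,interpolation=cv2.INTER_CUBIC)
cv2.imwrite("pics/c1.png",a)
b=cv2.resize(t[105:210,405:490],None,fx=5.5,fy=5.5,interpolation=cv2.INTER_CUBIC)
cv2.imwrite("pics/c2.png",b)
s=cv2.imread("pics/scene0.png")
a=cv2.resize(s[175:250,265:335],None,fx=7,fy=7,interpolation=cv2.INTER_CUBIC)
b=cv2.resize(s[80:170,170:285],None,fx=5,fy=5,interpolation=cv2.INTER_CUBIC)
cv2.imwrite("pics/c3.png",a);cv2.imwrite("pics/c4.png",b)
E
```

```text
(no output)
```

View pics/c1.png

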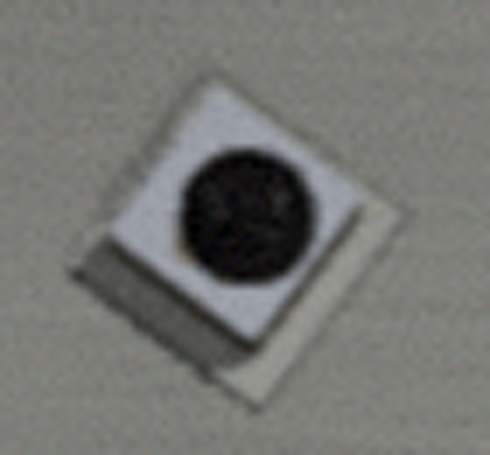

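View pics/c2.png

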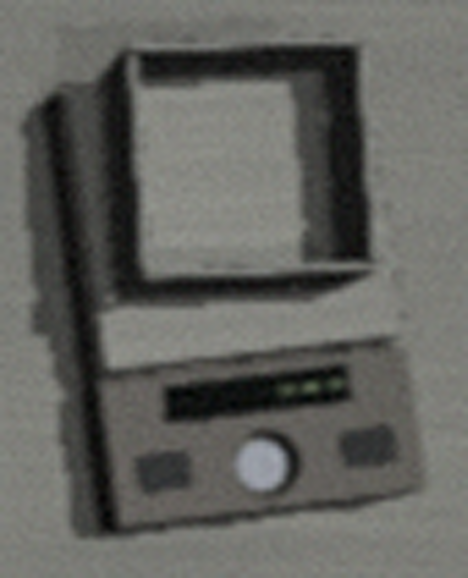

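View pics/c3.png

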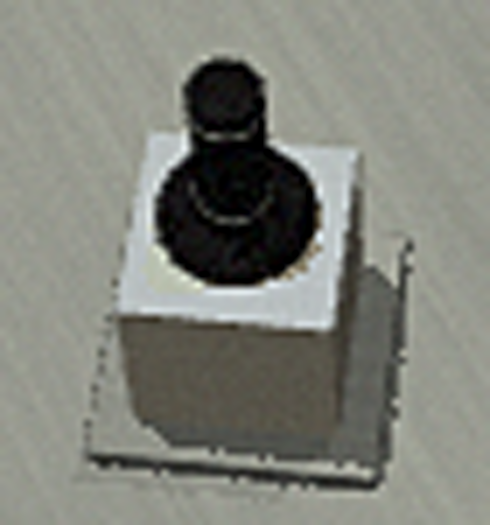

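View pics/c4.png

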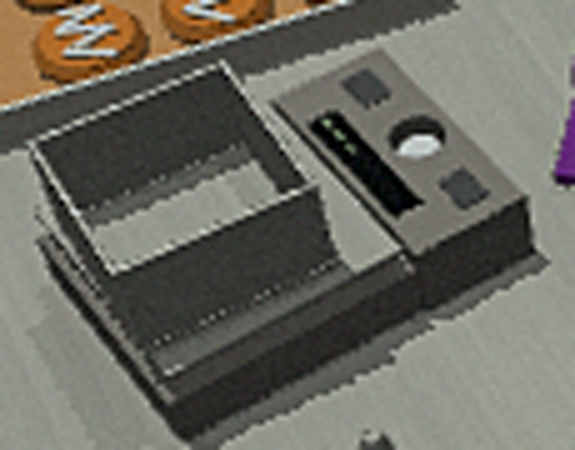

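```bash
cat > h.py <<'E'
import numpy as np, cv2
from scipy.spatial.transform import Rotation as R
from plant import *
def cam(n,obs=None):
    c=get_calibration(n)
    if n!="wrist": return c["mtx"],R.from_euler("xyz",c["orientation"]).as_matrix(),np.array(c["eye"])
    Rt=R.from_euler("xyz",obs["tcp_rot"]).as_matrix(); m=c["mount"]
    return c["mtx"],Rt@m[:3,:3],Rt@m[:3,3]+obs["tool_pos"]
def pix2z(C,u,v,z):
    K,Rc,e=C; d=Rc@np.linalg.inv(K)@np.array([u,v,1.]); return e+d*(z-e[2])/d[2]
def proj(C,p):
    K,Rc,e=C; q=K@(Rc.T@(np.asarray(p,float)-e)); return q[:2]/q[2]
def uncrop(x,y,s,x0,y0): return (x+.5)/s-.5+x0,(y+.5)/s-.5+y0
E
python3 - <<'E'
from h import *
T=cam("top");S=cam("scene")
np.set_printoptions(precision=1,suppress=True)
for x,y,z in[(208,80,76),(362,200,76),(252,345,76),(108,235,76),(249,216,81)]:
    print("T",pix2z(T,*uncrop(x,y,7,280,135),z))
for x,y,z in[(153,133,76),(360,150,76),(335,330,76),(120,315,76),(226,92,146),(237,212,81)]:
    print("S",pix2z(S,*uncrop(x,y,7,265,175),z))
print("btn T",pix2z(T,*uncrop(263,466,5.5,405,105),35),"S",pix2z(S,*uncrop(418,145,5,170,80),35))
print("well T",pix2z(T,*uncrop(267,465,5.5,405,105),45),"S",pix2z(S,*uncrop(417,138,5,170,80),45))
for x,y in[(100,372),(405,340),(425,490),(112,530)]: print("panel T",pix2z(T,*uncrop(x,y,5.5,405,105),45))
E
```

```text
T [611.5  30.4  76. ]
T [568.2 -27.8  76. ]
T [513.3  11.5  76. ]
T [552.7  65.7  76. ]
T [560.4  13.9  81. ]
S [570.7 -29.9  76. ]
S [515.6   8.7  76. ]
S [554.6  64.   76. ]
S [610.1  26.6  76. ]
S [562.1  13.6 146. ]
S [562.3  13.5  81. ]
btn T [ 512.4 -353.8   35. ] S [ 513.9 -359.5   35. ]
well T [ 511.9 -352.9   45. ] S [ 515.1 -354.5   45. ]
panel T [ 554.9 -272.    45. ]
panel T [ 574.4 -419.6   45. ]
panel T [ 501.8 -429.2   45. ]
panel T [ 478.6 -278.5   45. ]
```

```bash
cat > go.py <<'E'
from h import *
import sys
def rem(tgt,yaw=None):
    o=get_obs(); Rt=R.from_euler("xyz",o["tcp_rot"])
    d=Rt.inv().apply(np.array(tgt)-o["tool_pos"])
    print("t",round(o["time"],2),"pos",o["tool_pos"].round(1),"yaw",np.degrees(o["tcp_rot"]).round(1),"F",o["contact_force"].round(1),"w",round(float(o["grip_width"]),1),"j6",o["joint_positions"][5].round(2))
    print("shift units (1=20mm):",(d/20).round(2))
    if yaw is not None:
        r=(Rt.inv()*R.from_euler("xyz",[np.pi,0,np.radians(yaw)])).as_rotvec(degrees=True); print("turn units:",(r/4).round(2))
if __name__=="__main__":
    a=[float(x) for x in sys.argv[1:]]; rem(a[:3],a[3] if len(a)>3 else None)
E
python3 go.py 561.5 13.7 200 187.5
```

```text
t 0.1 pos [217.6 477.4 198.3] yaw [-179.9   -0.   155.5] F [0.7 0.1 0.3] w 91.9 j6 -0.15
shift units (1=20mm): [-25.26 -13.96  -0.07]
turn units: [-0.02 -0.01 -8.  ]
```

Emit:
step_arm(moves=[0,0,0,0,0,-1,-1,0,0,0,0,0,-1,-1,0,0,0,0,0,-1,-1,0,0,0,0,0,-1,-1,0,0,0,0,0,-1,-1,0,0,0,0,0,-1,-1,0,0,0,0,0,-1,-1,0,0,0,0,0,-1,-1])

```text
time: 0.77
tool_pos: [216.2, 475.3, 194.8]
tcp_rot: [-3.134, -0.006, -2.987]
contact_force: [0.2, -0.2, -0.2]
grip_width: 91.8
```

```bash
python3 go.py 561.5 13.7 200 187.5
```

```text
t 0.77 pos [216.2 475.3 194.8] yaw [-179.6   -0.4 -171.1] F [ 0.2 -0.2 -0.2] w 91.8 j6 -0.73
shift units (1=20mm): [-13.49 -25.47  -0.16]
turn units: [-0.1  -0.09  0.35]
```

Emit:
step_arm(moves=[-0.52,-1,-0.05,0,0,0,-1,-0.52,-1,-0.05,0,0,0,-1,-0.52,-1,-0.05,0,0,0,-1,-0.52,-1,-0.05,0,0,0,-1,-0.52,-1,-0.05,0,0,0,-1,-0.52,-1,-0.05,0,0,0,-1,-0.52,-1,-0.05,0,0,0,-1,-0.52,-1,-0.05,0,0,0,-1])

```text
time: 1.43
tool_pos: [323.7, 326.3, 200.0]
tcp_rot: [-3.131, -0.013, -2.974]
contact_force: [0.1, -0.7, -0.5]
grip_width: 91.6
```

Emit:
step_arm(moves=[-0.52,-1,-0.05,0,0,0,-1,-0.52,-1,-0.05,0,0,0,-1,-0.52,-1,-0.05,0,0,0,-1,-0.52,-1,-0.05,0,0,0,-1,-0.52,-1,-0.05,0,0,0,-1,-0.52,-1,-0.05,0,0,0,-1,-0.52,-1,-0.05,0,0,0,-1,-0.52,-1,-0.05,0,0,0,-1])

```text
time: 2.1
tool_pos: [435.1, 173.7, 206.7]
tcp_rot: [-3.13, -0.019, -2.974]
contact_force: [1.1, 0.3, 0.2]
grip_width: 92.0
```

```bash
python3 go.py 561.5 13.7 200 187.5
```

```text
t 2.1 pos [435.1 173.7 206.7] yaw [-179.3   -1.1 -170.4] F [1.1 0.3 0.2] w 92.0 j6 -1.51
shift units (1=20mm): [-4.9  -8.94  0.34]
turn units: [-0.17 -0.27  0.53]
```

Emit:
step_arm(moves=[-0.55,-1,0,-0.04,-0.05,0.1,-1,-0.55,-1,0,-0.04,-0.05,0.1,-1,-0.55,-1,0,-0.04,-0.05,0.1,-1,-0.55,-1,0,-0.04,-0.05,0.1,-1,-0.55,-1,0,0,-0.05,0.1,-1,-0.55,-1,0,0,0,0,-1,-0.55,-1,0,0,0,0,-1,-0.5,-0.8,0,0,0,0,-1])

```text
time: 2.77
tool_pos: [546.7, 23.0, 203.7]
tcp_rot: [3.141, -0.006, -3.012]
contact_force: [-0.4, 0.9, 0.1]
grip_width: 92.1
```

Emit:
step_arm(moves=[0,0,0,0,0,0,-1,0,0,0,0,0,0,-1])

```text
time: 2.93
tool_pos: [548.0, 19.9, 202.2]
tcp_rot: [3.141, -0.008, -3.016]
contact_force: [0.1, 1.0, -0.3]
grip_width: 92.2
```

```bash
python3 go.py 561.5 13.7 200 187.5; python3 - <<'E'
from h import *
o=get_obs(); im=capture("wrist"); cv2.imwrite("pics/w1.png",im[:,:,::-1])
C=cam("wrist",o)
for p in[(561.5,13.7,146),(561.5,13.7,81),(562,18.5,76)]: print(proj(C,p).round(1))
E
```

```text
t 2.93 pos [548.   19.9 202.2] yaw [ 180.    -0.5 -172.8] F [ 0.1  1.  -0.3] w 92.2 j6 -1.8
shift units (1=20mm): [-0.63 -0.39  0.11]
turn units: [ 0.   -0.12 -0.08]
[308.6 224.2]
[310.9 202.1]
[316.1 201.9]
```

View pics/w1.png

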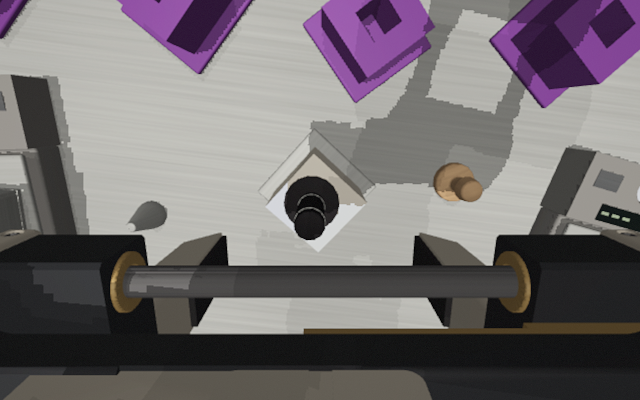

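The wrist view shows the grip top at (309.5,223) and the guard at (311.5,200), within about 2 px of the projection. The block-top centre is near (317,202), so all measurements agree. Centring, then descending.

Emit:
step_arm(moves=[-0.55,-0.35,0,0,-0.1,-0.05,-1,-0.1,-0.05,0,0,0,0,-1,0,0,1,0,0,0,-1,0,0,1,0,0,0,-1,0,0,0.5,0,0,0,-1,0,0,0,0,0,0,-1])

```text
time: 3.48
tool_pos: [558.7, 19.3, 151.5]
tcp_rot: [3.14, -0.001, -3.007]
contact_force: [0.4, -0.2, 0.6]
grip_width: 91.8
```

```bash
python3 go.py 561.2 13.6 92 187.5
```

```text
t 3.48 pos [558.7  19.3 151.5] yaw [ 1.799e+02 -1.000e-01 -1.723e+02] F [ 0.4 -0.2  0.6] w 91.8 j6 -1.81
shift units (1=20mm): [-0.09 -0.3   2.98]
turn units: [ 0.02 -0.02  0.05]
```

Emit:
step_arm(moves=[-0.09,-0.3,0.5,0,0,0,-1,0,0,0,0,0,0,-1])

```text
time: 3.65
tool_pos: [560.5, 15.0, 141.4]
tcp_rot: [3.14, -0.002, -3.005]
contact_force: [-0.2, -0.4, -0.4]
grip_width: 91.5
```

```bash
python3 go.py 561.2 13.6 92 187.5
```

```text
t 3.65 pos [560.5  15.  141.4] yaw [ 1.799e+02 -1.000e-01 -1.722e+02] F [-0.2 -0.4 -0.4] w 91.5 j6 -1.82
shift units (1=20mm): [-0.03 -0.08  2.47]
turn units: [ 0.03 -0.03  0.08]
```

Emit:
step_arm(moves=[-0.03,-0.08,0.9,0,0,0,-1,0,0,0.9,0,0,0,-1,0,0,0.5,0,0,0,-1,0,0,0,0,0,0,-1])

```text
time: 3.98
tool_pos: [563.0, 13.8, 96.9]
tcp_rot: [3.141, 0.004, -3.005]
contact_force: [-1.4, -0.2, -0.3]
grip_width: 92.1
```

```bash
python3 go.py 561.2 13.6 92 187.5
```

```text
t 3.98 pos [563.   13.8  96.9] yaw [ 180.     0.2 -172.1] F [-1.4 -0.2 -0.3] w 92.1 j6 -1.82
shift units (1=20mm): [0.09 0.   0.24]
turn units: [0.01 0.05 0.09]
```

Emit:
step_arm(moves=[0.09,0,0.22,0,0.05,0,-1,0,0,0,0,0,0,0.2])

```text
time: 4.15
tool_pos: [561.6, 13.6, 93.2]
tcp_rot: [3.141, 0.001, -3.005]
contact_force: [-0.4, -0.4, -0.9]
grip_width: 88.3
```

Emit:
step_arm(moves=[0,0,-0.02,0,0,0,1,0,0,-0.02,0,0,0,1,0,0,-0.02,0,0,0,1,0,0,-0.02,0,0,0,1,0,0,-0.02,0,0,0,1])

```text
time: 4.57
tool_pos: [563.3, 13.5, 98.4]
tcp_rot: [-3.141, 0.006, -3.005]
contact_force: [-0.4, -0.6, 1.2]
grip_width: 56.9
```

```bash
python3 go.py 561.2 13.6 92 187.5;python3 - <<'E'
from h import *
o=get_obs(); im=capture("wrist"); cv2.imwrite("pics/w2.png",im[:,:,::-1])
E
```

```text
t 4.57 pos [563.3  13.5  98.4] yaw [-180.     0.3 -172.1] F [-0.4 -0.6  1.2] w 56.9 j6 -1.82
shift units (1=20mm): [0.11 0.02 0.32]
turn units: [-0.01  0.08  0.09]
```

View pics/w2.png

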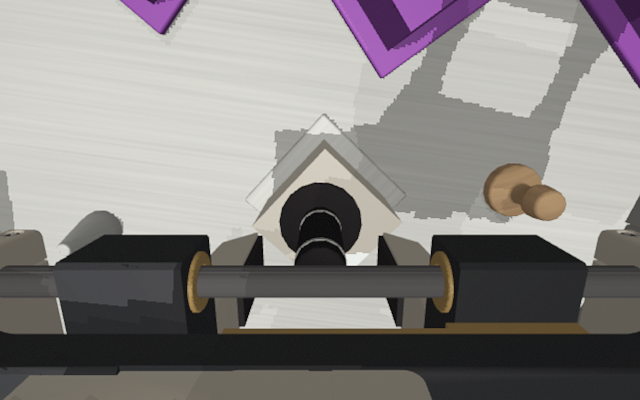

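Emit:
step_arm(moves=[0.1,0,0.25,0,0.06,0,1,0,0,0,0,0,0,1,0,0,0,0,0,0,1,0,0,0,0,0,0,1,0,0,0,0,0,0,1,0,0,0,0,0,0,1,0,0,0,0,0,0,1])

```text
time: 5.2
tool_pos: [561.2, 13.2, 93.1]
tcp_rot: [-3.141, 0.001, -3.004]
contact_force: [-0.5, 0.5, 0.4]
grip_width: 23.5
```

```bash
python3 go.py 561.2 13.6 92 187.5;python3 - <<'E'
from h import *
o=get_obs(); im=capture("wrist"); cv2.imwrite("pics/w3.png",im[:,:,::-1])
E
```

```text
t 5.2 pos [561.2  13.2  93.1] yaw [-1.800e+02  1.000e-01 -1.721e+02] F [-0.5  0.5  0.4] w 23.5 j6 -1.82
shift units (1=20mm): [-0.    0.02  0.06]
turn units: [-0.01  0.02  0.09]
```

View pics/w3.png

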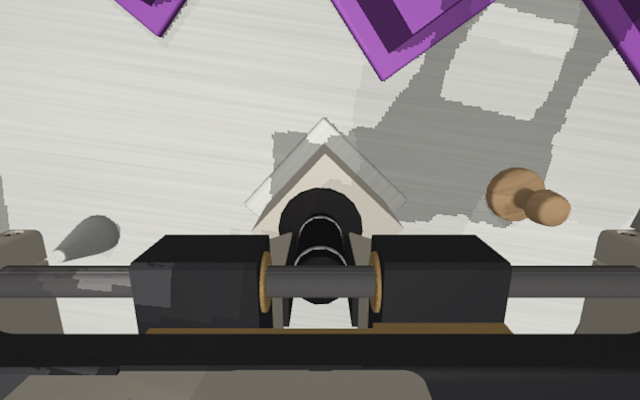

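The width of 23.5 mm fits the grip. The seated TCP was (561.2,13.2,93.1), so the tip is about 72 mm below the TCP. Lifting.

Emit:
step_arm(moves=[0,0,-0.5,0,0,0,1,0,0,-0.9,0,0,0,1,0,0,-1,0,0,0,1,0,0,-1,0,0,0,1,0,0,-1,0,0,0,1,0,0,-0.7,0,0,0,1,0,0,0,0,0,0,1])

```text
time: 5.83
tool_pos: [559.6, 13.4, 201.3]
tcp_rot: [3.141, -0.003, -3.004]
contact_force: [-0.4, -0.7, -0.5]
grip_width: 23.2
```

```bash
python3 go.py 513 -355 205 187.5
```

```text
t 5.83 pos [559.6  13.4 201.3] yaw [ 180.    -0.2 -172.1] F [-0.4 -0.7 -0.5] w 23.2 j6 -1.82
shift units (1=20mm): [  4.82 -17.93  -0.17]
turn units: [ 0.   -0.04  0.09]
```

Emit:
step_arm(moves=[0.15,-0.5,0,0,0,0,1,0.25,-0.9,0,0,0,0,1,0.27,-1,0,0,0,0,1,0.27,-1,0,0,0,0,1,0.27,-1,0,0,0,0,1,0.27,-1,0,0,0,0,1,0.27,-1,0,0,0,0,1,0.27,-1,0,0,0,0,1])

```text
time: 6.5
tool_pos: [534.8, -144.3, 195.5]
tcp_rot: [3.137, -0.011, -2.997]
contact_force: [0.8, 0.2, -0.4]
grip_width: 23.4
```

```bash
python3 go.py 513 -355 205 187.5
```

```text
t 6.5 pos [ 534.8 -144.3  195.5] yaw [ 179.7   -0.6 -171.7] F [ 0.8  0.2 -0.4] w 23.4 j6 -2.12
shift units (1=20mm): [  2.6  -10.27  -0.49]
turn units: [ 0.06 -0.16  0.19]
```

Emit:
step_arm(moves=[0.25,-1,-0.08,0,-0.02,0.03,1,0.25,-1,-0.08,0,-0.02,0.03,1,0.25,-1,-0.08,0,-0.02,0.03,1,0.25,-1,-0.08,0,-0.02,0.03,1,0.25,-1,-0.08,0,-0.02,0.03,1,0.25,-1,-0.08,0,-0.02,0.03,1,0.25,-1,-0.05,0,0,0,1,0.2,-0.8,-0.03,0,0,0,1])

```text
time: 7.17
tool_pos: [507.0, -316.2, 195.5]
tcp_rot: [3.127, -0.019, -3.013]
contact_force: [0.2, 0.6, -0.5]
grip_width: 23.5
```

```bash
python3 go.py 513 -355 205 187.5
```

```text
t 7.17 pos [ 507.  -316.2  195.5] yaw [ 179.2   -1.1 -172.7] F [ 0.2  0.6 -0.5] w 23.5 j6 -2.38
shift units (1=20mm): [-0.04 -1.95 -0.51]
turn units: [ 0.21 -0.27 -0.04]
```

Emit:
step_arm(moves=[-0.05,-0.9,-0.2,0.1,-0.14,0,1,0,-0.7,-0.1,0.1,-0.13,-0.02,1,0,0,0,0,0,0,1])

```text
time: 7.42
tool_pos: [508.2, -353.8, 196.8]
tcp_rot: [3.138, -0.004, -3.017]
contact_force: [-0.3, 0.3, -1.4]
grip_width: 23.4
```

```bash
python3 go.py 513 -355 180 187.5;python3 - <<'E'
from h import *
o=get_obs(); im=capture("wrist"); cv2.imwrite("pics/w4.png",im[:,:,::-1])
C=cam("wrist",o); print(proj(C,(513,-355,35)),proj(C,(513,-355,45)))
im=capture("top"); cv2.imwrite("pics/t4.png",cv2.resize(im[100:240,380:520,::-1],None,fx=4,fy=4,interpolation=cv2.INTER_CUBIC))
E
```

```text
t 7.42 pos [ 508.2 -353.8  196.8] yaw [ 179.8   -0.3 -172.8] F [-0.3  0.3 -1.4] w 23.4 j6 -2.43
shift units (1=20mm): [-0.23 -0.09  0.84]
turn units: [ 0.05 -0.06 -0.08]
[317.2286925  184.06678537] [317.17139627 186.10805371]
```

View pics/w4.png

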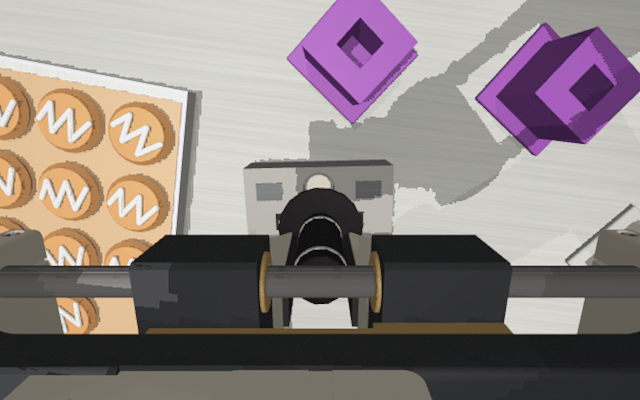

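View pics/t4.png

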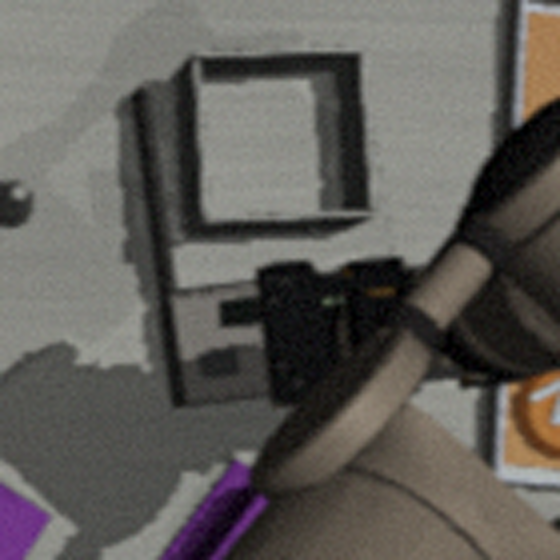

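```bash
python3 - <<'E'
import cv2
s=cv2.imread("pics/w4.png")
cv2.imwrite("pics/c5.png",cv2.resize(s[150:240,235:405],None,fx=4.5,fy=4.5,interpolation=cv2.INTER_CUBIC))
E
```

```text
(no output)
```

View pics/c5.png

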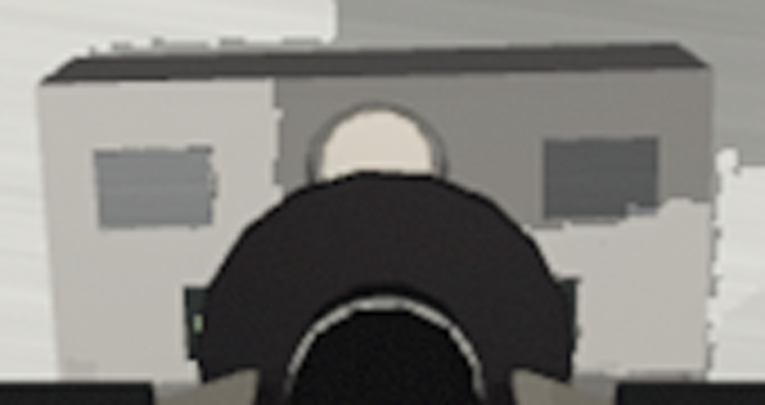

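```bash
python3 - <<'E'
from h import *
o=get_obs(); C=cam("wrist",o)
print(pix2z(C,*uncrop(378,168.5,4.5,235,150),35),pix2z(C,*uncrop(377,170,4.5,235,150),45))
E
python3 go.py 512 -356 150 187.5
```

```text
[ 515.9599481  -350.18275952   35.        ] [ 514.16774625 -350.63777285   45.        ]
t 7.52 pos [ 508.4 -351.1  196.7] yaw [ 179.7   -0.3 -172.8] F [ 0.8 -0.1 -1.3] w 23.5 j6 -2.43
shift units (1=20mm): [-0.16 -0.28  2.33]
turn units: [ 0.08 -0.07 -0.07]
```

Emit:
step_arm(moves=[-0.28,-0.1,0.5,0.04,-0.04,-0.04,1,0,0,1,0.04,-0.03,-0.03,1,0,0,1,0,0,0,1,0,0,0.5,0,0,0,1,0,0,0,0,0,0,1])

```text
time: 7.93
tool_pos: [516.3, -346.8, 132.3]
tcp_rot: [3.14, 0.001, -3.005]
contact_force: [-1.1, 0.4, -1.1]
grip_width: 23.3
```

```bash
python3 go.py 514 -354 125 187.5
```

```text
t 7.93 pos [ 516.3 -346.8  132.3] yaw [ 1.799e+02  1.000e-01 -1.722e+02] F [-1.1  0.4 -1.1] w 23.3 j6 -2.42
shift units (1=20mm): [ 0.16 -0.34  0.37]
turn units: [0.02 0.01 0.09]
```

Emit:
step_arm(moves=[0.16,-0.34,0.2,0,0,0.05,1,0,0,0,0,0,0,1,0,0,0,0,0,0,1])

```text
time: 8.18
tool_pos: [514.8, -352.0, 127.3]
tcp_rot: [3.139, 0.0, -3.005]
contact_force: [-0.6, 0.5, -1.1]
grip_width: 23.6
```

```bash
python3 go.py 514 -354 125 187.5
```

```text
t 8.18 pos [ 514.8 -352.   127.3] yaw [ 179.8    0.  -172.2] F [-0.6  0.5 -1.1] w 23.6 j6 -2.43
shift units (1=20mm): [ 0.05 -0.1   0.12]
turn units: [0.04 0.   0.08]
```

Emit:
step_arm(moves=[0.05,-0.1,0,0.04,0,0.03,1,0,0,0,0,0,0,1])

```text
time: 8.35
tool_pos: [514.6, -354.6, 128.4]
tcp_rot: [-3.14, 0.001, -3.007]
contact_force: [-0.7, -0.1, -0.8]
grip_width: 23.0
```

```bash
python3 go.py 514 -354 107 187.5;python3 - <<'E'
from h import *
o=get_obs(); im=capture("scene"); cv2.imwrite("pics/s5.png",cv2.resize(im[70:180,160:300,::-1],None,fx=5,fy=5,interpolation=cv2.INTER_CUBIC))
C=cam("scene"); p=np.array(o["tool_pos"]); p[2]-=72
for q in (p,(514,-354,35),(514,-354,45)):
  u=proj(C,q); print((u-[160,70])*5)
E
```

```text
t 8.35 pos [ 514.6 -354.6  128.4] yaw [-1.799e+02  1.000e-01 -1.723e+02] F [-0.7 -0.1 -0.8] w 23.0 j6 -2.43
shift units (1=20mm): [0.03 0.04 1.07]
turn units: [-0.03  0.02  0.05]
[462.90886361 170.09188022]
[469.8450316  199.22975755]
[467.27813722 185.86646911]
```

View pics/s5.png

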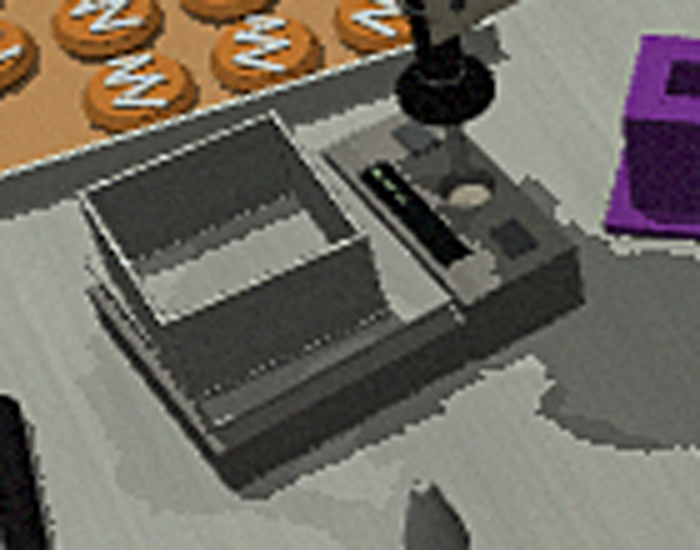

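The scene crop shows the tip at about (460,170), with the button below it at (470,196). They line up to within about 1 mm. Descending to press.

Emit:
step_arm(moves=[0.03,0,0.5,0,0,0.03,1,0,0,0.4,0,0,0,1,0,0,0,0,0,0,1])

```text
time: 8.65
tool_pos: [514.6, -355.2, 110.4]
tcp_rot: [-3.138, 0.004, -3.01]
contact_force: [0.0, 0.5, -1.8]
grip_width: 23.4
```

```bash
python3 go.py 514 -354 101 187.5
```

```text
t 8.65 pos [ 514.6 -355.2  110.4] yaw [-179.8    0.2 -172.4] F [ 0.   0.5 -1.8] w 23.4 j6 -2.43
shift units (1=20mm): [0.02 0.06 0.47]
turn units: [-0.06  0.05  0.02]
```

Emit:
step_arm(moves=[0,0.03,0.25,-0.03,0.03,0,1,0,0,0.15,0,0,0,1])

```text
time: 8.82
tool_pos: [514.8, -355.1, 102.1]
tcp_rot: [-3.139, 0.002, -3.01]
contact_force: [-0.9, -0.5, 3.5]
grip_width: 23.1
```

Emit:
step_arm(moves=[0,0,0.1,0,0,0,1])

```text
time: 8.9
tool_pos: [515.3, -355.4, 100.5]
tcp_rot: [-3.138, 0.003, -3.01]
contact_force: [-1.0, 2.0, 17.5]
grip_width: 23.3
```

```bash
python3 go.py 514 -354 101 187.5
```

```text
t 8.9 pos [ 515.3 -355.4  100.5] yaw [-179.8    0.2 -172.4] F [-1.   2.  17.5] w 23.3 j6 -2.43
shift units (1=20mm): [ 0.06  0.08 -0.02]
turn units: [-0.06  0.05  0.01]
```

Emit:
step_arm(moves=[0,0,0.05,0,0,0,1,0,0,0.05,0,0,0,1])

```text
time: 9.07
tool_pos: [516.2, -355.5, 100.9]
tcp_rot: [-3.136, 0.006, -3.01]
contact_force: [-2.2, 0.7, 6.2]
grip_width: 23.5
```

Emit:
step_arm(moves=[0,0,0.09,0,0,0,1,0,0,0.09,0,0,0,1])

```text
time: 9.23
tool_pos: [516.9, -355.5, 100.6]
tcp_rot: [-3.134, 0.008, -3.01]
contact_force: [-3.2, 2.2, 11.4]
grip_width: 23.6
```

Emit:
step_arm(moves=[0.03,0,0.08,0,0.03,0,1,0.03,0,0.08,0,0.03,0,1,0,0,0.08,0,0,0,1])

```text
time: 9.48
tool_pos: [516.7, -355.4, 100.7]
tcp_rot: [-3.132, 0.007, -3.009]
contact_force: [-1.0, 1.7, 10.0]
grip_width: 23.1
```

Emit:
step_arm(moves=[0.02,0,0.08,0,0.03,0,1,0.02,0,0.08,0,0.03,0,1,0,0,0.08,0,0,0,1])

```text
time: 9.73
tool_pos: [516.8, -355.3, 100.8]
tcp_rot: [-3.13, 0.006, -3.009]
contact_force: [-2.0, 2.7, 10.4]
grip_width: 23.1
```

```bash
python3 go.py 514 -354 101 187.5;python3 - <<'E'
from h import *
im=capture("scene"); cv2.imwrite("pics/s6.png",cv2.resize(im[70:180,160:300,::-1],None,fx=5,fy=5,interpolation=cv2.INTER_CUBIC))
im=capture("wrist"); cv2.imwrite("pics/w6.png",im[:,:,::-1])
E
```

```text
t 9.73 pos [ 516.8 -355.3  100.8] yaw [-179.3    0.3 -172.4] F [-2.   2.7 10.4] w 23.1 j6 -2.42
shift units (1=20mm): [ 0.13  0.08 -0.01]
turn units: [-0.17  0.09  0.03]
```

View pics/s6.png

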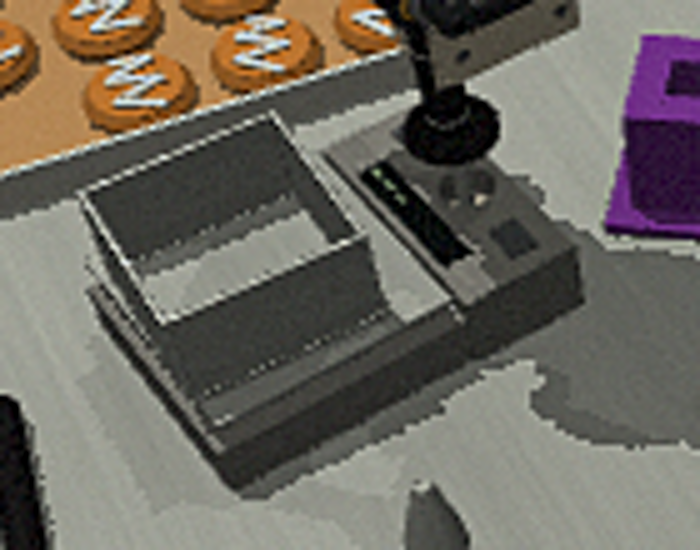

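View pics/w6.png

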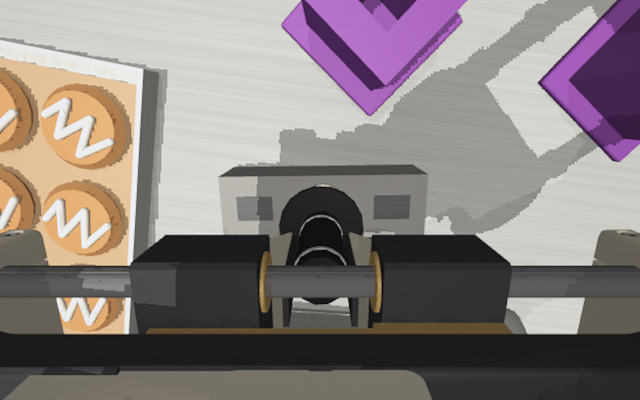

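The rod is in the well and the motion stopped at z≈100.7, where the stop should be (about 101). The force is well above 5 N, so the button is bottomed. I'll hold a bit longer, then withdraw.

Emit:
step_arm(moves=[0.02,0,0.09,-0.03,0.02,0,1,0.02,0,0.09,-0.03,0.02,0,1,0.02,0,0.09,-0.03,0,0,1,0,0,0.09,0,0,0,1])

```text
time: 10.17
tool_pos: [517.1, -355.5, 100.7]
tcp_rot: [-3.132, 0.008, -3.008]
contact_force: [-3.4, 3.4, 11.3]
grip_width: 23.2
```

Emit:
step_arm(moves=[0,0,0.09,0,0,0,1,0,0,0.08,0,0,0,1])

```text
time: 10.33
tool_pos: [517.5, -355.3, 100.7]
tcp_rot: [-3.131, 0.01, -3.008]
contact_force: [-2.5, 2.7, 9.7]
grip_width: 23.3
```

Emit:
step_arm(moves=[0,0,-0.4,0,0,0,1,0,0,-0.9,0,0,0,1,0,0,-1,0,0,0,1,0,0,-1,0,0,0,1,0,0,-1,0,0,0,1,0,0,-0.7,0,0,0,1,0,0,0,0,0,0,1])

```text
time: 10.92
tool_pos: [515.5, -353.3, 204.9]
tcp_rot: [-3.134, 0.007, -3.008]
contact_force: [0.9, -0.4, -1.0]
grip_width: 23.2
```

```bash
python3 go.py 561.2 17 205 187.8; python3 - <<'E'
from h import *
im=capture("scene"); cv2.imwrite("pics/s7.png",cv2.resize(im[40:180,160:300,::-1],None,fx=4,fy=4,interpolation=cv2.INTER_CUBIC))
im=capture("wrist"); cv2.imwrite("pics/w7.png",im[:,:,::-1])
E
```

```text
t 10.92 pos [ 515.5 -353.3  204.9] yaw [-179.6    0.4 -172.3] F [ 0.9 -0.4 -1. ] w 23.2 j6 -2.43
shift units (1=20mm): [-4.73 18.04 -0.11]
turn units: [-0.11  0.1  -0.03]
```

View pics/s7.png

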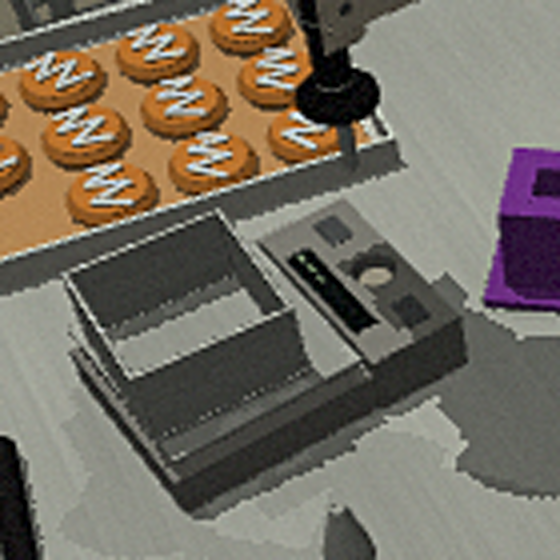

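View pics/w7.png

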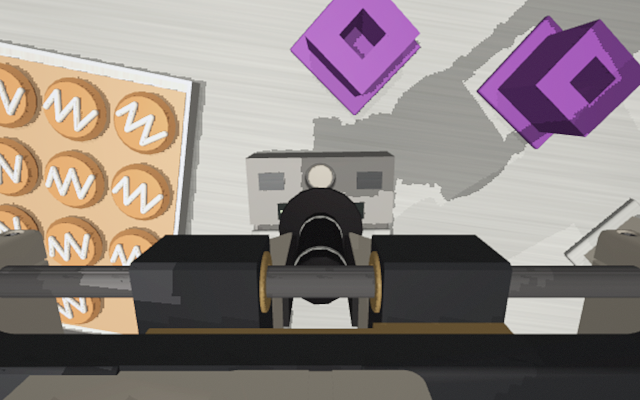

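The button sprang back and the tool sits unchanged in the grip. Returning to the stand.

Emit:
step_arm(moves=[-0.13,0.5,0,-0.03,0.03,0,1,-0.25,0.9,0,-0.03,0.03,0,1,-0.27,1,0,-0.03,0.03,0,1,-0.27,1,0,0,0,0,1,-0.27,1,0,0,0,0,1,-0.27,1,0,0,0,0,1,-0.27,1,0,0,0,0,1,-0.27,1,0,0,0,0,1])

```text
time: 11.68
tool_pos: [529.3, -190.5, 188.6]
tcp_rot: [3.123, -0.02, -3.014]
contact_force: [0.5, -0.6, -1.6]
grip_width: 23.8
```

```bash
python3 go.py 562 18 205 187.8
```

```text
t 11.68 pos [ 529.3 -190.5  188.6] yaw [ 178.9   -1.1 -172.7] F [ 0.5 -0.6 -1.6] w 23.8 j6 -2.18
shift units (1=20mm): [-2.93 10.15 -0.69]
turn units: [ 0.26 -0.28 -0.13]
```

Emit:
step_arm(moves=[-0.27,1,-0.15,0.04,-0.05,-0.02,1,-0.27,1,-0.15,0.04,-0.05,-0.02,1,-0.27,1,-0.15,0.04,-0.05,-0.02,1,-0.27,1,-0.12,0.04,-0.05,-0.02,1,-0.27,1,-0.12,0.04,-0.05,-0.02,1,-0.27,1,-0.1,0.04,-0.03,0,1,-0.27,1,-0.05,0.02,0,0,1,-0.27,0.9,0,0,0,0,1])

```text
time: 12.35
tool_pos: [543.6, -11.4, 194.8]
tcp_rot: [3.129, -0.022, -3.005]
contact_force: [-0.4, 0.6, -0.9]
grip_width: 23.2
```

```bash
python3 go.py 562 18 205 187.8
```

```text
t 12.35 pos [543.6 -11.4 194.8] yaw [ 179.3   -1.3 -172.2] F [-0.4  0.6 -0.9] w 23.2 j6 -1.87
shift units (1=20mm): [-1.1   1.34 -0.52]
turn units: [ 0.19 -0.31  0.  ]
```

Emit:
step_arm(moves=[-0.5,0.7,-0.1,0.09,-0.15,0,1,-0.4,0.5,-0.1,0.09,-0.15,0,1,0,0,0,0,0,0,1,0,0,0,0,0,0,1])

```text
time: 12.68
tool_pos: [554.2, 23.3, 192.9]
tcp_rot: [3.137, -0.012, -2.999]
contact_force: [-0.3, -0.2, -1.3]
grip_width: 23.5
```

```bash
python3 go.py 562 18 165 187.8
```

```text
t 12.68 pos [554.2  23.3 192.9] yaw [ 179.7   -0.7 -171.8] F [-0.3 -0.2 -1.3] w 23.5 j6 -1.81
shift units (1=20mm): [-0.36 -0.32  1.39]
turn units: [ 0.07 -0.17  0.09]
```

Emit:
step_arm(moves=[-0.36,-0.28,0.4,0.04,-0.1,0.05,1,0,0,0.6,0,-0.05,0,1,0,0,0,0,0,0,1,0,0,0,0,0,0,1])

```text
time: 13.02
tool_pos: [561.1, 16.2, 168.7]
tcp_rot: [3.139, -0.005, -3.004]
contact_force: [0.0, 0.0, -0.2]
grip_width: 23.1
```

```bash
python3 go.py 562 18 155 187.8
```

```text
t 13.02 pos [561.1  16.2 168.7] yaw [ 179.9   -0.3 -172.1] F [ 0.   0.  -0.2] w 23.1 j6 -1.82
shift units (1=20mm): [-0.06  0.08  0.69]
turn units: [ 0.03 -0.07  0.01]
```

```bash
python3 - <<'E'
from h import *
o=get_obs();S=cam("scene")
im=capture("scene"); cv2.imwrite("pics/s8.png",cv2.resize(im[150:255,250:350,::-1],None,fx=5.5,fy=5.5,interpolation=cv2.INTER_CUBIC))
p=np.array(o["tool_pos"]);p[2]-=72
for q in (p,(562,18,76)): print((proj(S,q)+.5-[250,150])*5.5)
im=capture("wrist"); cv2.imwrite("pics/w8.png",im[:,:,::-1])
E
```

```text
[272.73930574 286.26615687]
[275.52516633 319.04702597]
```

View pics/s8.png

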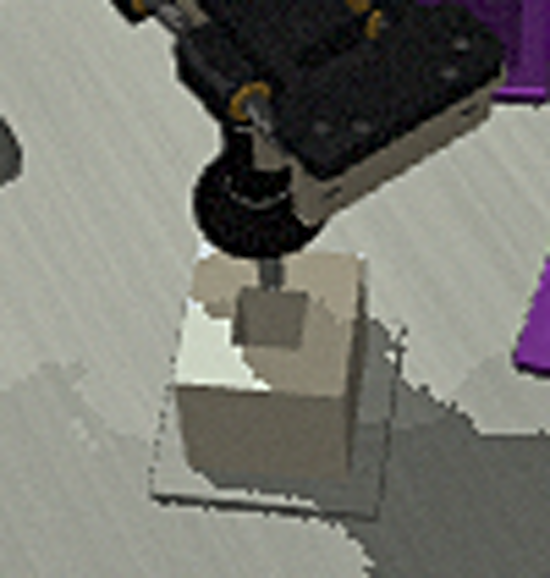

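View pics/w8.png

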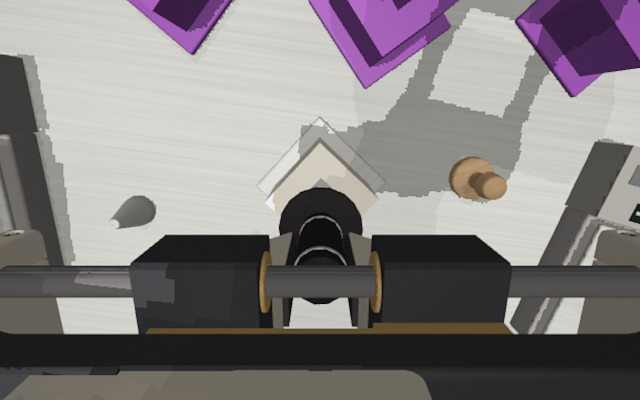

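```bash
python3 - <<'E'
from h import *
S=cam("scene")
print(pix2z(S,*uncrop(270,317,5.5,250,150),76),pix2z(S,*uncrop(271,287,5.5,250,150),get_obs()["tool_pos"][2]-72))
E
python3 go.py 562 16.5 110 187.8
```

```text
[563.42164124  16.3518037   76.        ] [561.87077213  16.64117493  97.02429772]
t 13.12 pos [561.   16.4 169. ] yaw [ 179.9   -0.3 -172.1] F [ 0.7 -0.6 -1.5] w 23.6 j6 -1.82
shift units (1=20mm): [-0.06 -0.01  2.95]
turn units: [ 0.03 -0.07  0.02]
```

The bore centre at crop px (270,317) works out at (563.4,16.4), and the tip is within 2 mm of it against a 9 mm tolerance. Inserting.

Emit:
step_arm(moves=[-0.07,0,0.4,0.02,-0.05,0,1,0,0,0.5,0,0,0,1,0,0,0.5,0,0,0,1,0,0,0.3,0,0,0,1,0,0,0,0,0,0,1])

```text
time: 13.53
tool_pos: [563.4, 15.2, 133.0]
tcp_rot: [-3.142, 0.002, -3.006]
contact_force: [-0.7, -0.6, -1.3]
grip_width: 23.4
```

```bash
python3 go.py 562.5 16.5 93.1 187.8
```

```text
t 13.53 pos [563.4  15.2 133. ] yaw [-1.800e+02  1.000e-01 -1.722e+02] F [-0.7 -0.6 -1.3] w 23.4 j6 -1.82
shift units (1=20mm): [0.04 0.07 1.99]
turn units: [-0.    0.02 -0.01]
```

Emit:
step_arm(moves=[0.03,0.06,0.5,0,0.02,0,1,0,0,0.5,0,0,0,1,0,0,0.4,0,0,0,1,0,0,0.1,0,0,0,1,0,0,0,0,0,0,1])

```text
time: 13.95
tool_pos: [562.4, 16.6, 99.4]
tcp_rot: [3.142, -0.0, -3.006]
contact_force: [-0.1, -0.2, -1.4]
grip_width: 23.3
```

```bash
python3 go.py 562.5 16.5 93.1 187.8
```

```text
t 13.95 pos [562.4  16.6  99.4] yaw [ 180.    -0.  -172.2] F [-0.1 -0.2 -1.4] w 23.3 j6 -1.81
shift units (1=20mm): [-0.   -0.01  0.32]
turn units: [ 0.   -0.   -0.01]
```

Emit:
step_arm(moves=[0,0,0.18,0,0,0,1,0,0,0.08,0,0,0,1,0,0,0,0,0,0,1])

```text
time: 14.2
tool_pos: [562.7, 16.6, 93.8]
tcp_rot: [-3.142, 0.0, -3.006]
contact_force: [0.0, -0.5, -1.6]
grip_width: 23.0
```

Emit:
step_arm(moves=[0,0,0.07,0,0,0,1])

```text
time: 14.28
tool_pos: [562.9, 16.6, 93.1]
tcp_rot: [-3.141, 0.001, -3.006]
contact_force: [-6.1, 0.1, 17.4]
grip_width: 23.7
```

Emit:
step_arm(moves=[0,0,0.06,0,0,0,1])

```text
time: 14.37
tool_pos: [563.1, 16.7, 93.2]
tcp_rot: [-3.141, 0.002, -3.006]
contact_force: [-5.3, 0.9, 12.5]
grip_width: 23.3
```

The guard made contact at z=93.1, the same height as the original seated pose. Easing off the preload, then opening.

Emit:
step_arm(moves=[0,0,0.01,0,0,0,1,0,0,0,0,0,0,1])

```text
time: 14.53
tool_pos: [563.7, 16.6, 94.1]
tcp_rot: [-3.141, 0.004, -3.006]
contact_force: [0.2, 0.1, -0.7]
grip_width: 23.6
```

Emit:
step_arm(moves=[0,0,0,0,0,0,0.3,0,0,0,0,0,0,0,0,0,0,0,0,0,-0.3,0,0,0,0,0,0,-0.6,0,0,0,0,0,0,-1,0,0,0,0,0,0,-1,0,0,0,0,0,0,-1])

```text
time: 15.12
tool_pos: [564.5, 16.5, 94.7]
tcp_rot: [-3.14, 0.006, -3.006]
contact_force: [-0.8, -0.8, 0.1]
grip_width: 65.6
```

```bash
python3 go.py 562.5 16.5 93.1 187.8; python3 - <<'E'
from h import *
im=capture("wrist"); cv2.imwrite("pics/w9.png",im[:,:,::-1])
E
```

```text
t 15.12 pos [564.5  16.5  94.7] yaw [-179.9    0.3 -172.2] F [-0.8 -0.8  0.1] w 65.6 j6 -1.81
shift units (1=20mm): [0.1  0.01 0.08]
turn units: [-0.02  0.08 -0.  ]
```

View pics/w9.png

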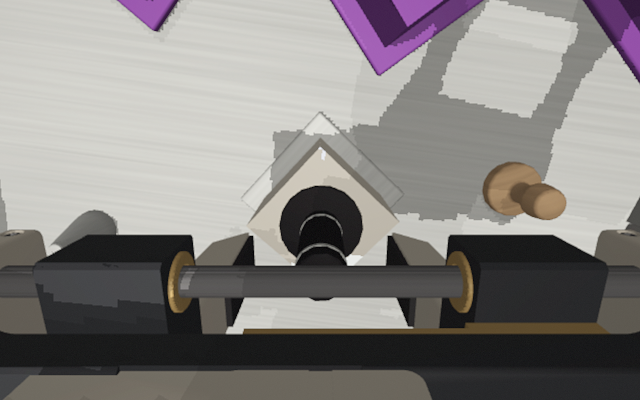

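The tool stands upright and free of the fingers: guard at (321,225), grip top at (322,270), with a clear gap on both sides. Rising.

Emit:
step_arm(moves=[0,0,-0.3,0,0,0,-1,0,0,-0.6,0,0,0,-1,0,0,-1,0,0,0,-1,0,0,-1,0,0,0,-1,0,0,-1,0,0,0,-1,0,0,-1,0,0,0,-1,0,0,-1,0,0,0,-1,0,0,-0.6,0,0,0,-1])

```text
time: 15.83
tool_pos: [561.4, 16.8, 229.4]
tcp_rot: [3.141, -0.002, -3.006]
contact_force: [-0.6, -0.5, 0.3]
grip_width: 91.9
```

Emit:
step_arm(moves=[0.5,0,0,0,0,0,-1,1,0,0,0,0,0,-1,1,0,0,0,0,0,-1,0.5,0,0,0,0,0,-1,0,0,0,0,0,0,-1,0,0,0,0,0,0,-1])

```text
time: 16.33
tool_pos: [497.4, 8.3, 231.3]
tcp_rot: [-3.141, 0.003, -3.005]
contact_force: [0.4, 0.0, -0.4]
grip_width: 92.0
```

```bash
python3 go.py 562.5 16.5 205; python3 - <<'E'
from h import *
im=capture("scene"); cv2.imwrite("pics/s10.png",im[:,:,::-1])
cv2.imwrite("pics/s10c.png",cv2.resize(im[165:255,255:345,::-1],None,fx=6,fy=6,interpolation=cv2.INTER_CUBIC))
E
```

```text
t 16.33 pos [497.4   8.3 231.3] yaw [-179.9    0.2 -172.2] F [ 0.4  0.  -0.4] w 92.0 j6 -1.84
shift units (1=20mm): [-3.28 -0.03  1.33]
```

View pics/s10.png

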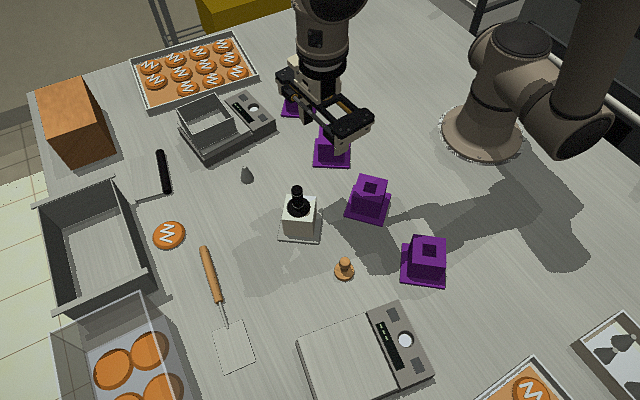

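View pics/s10c.png

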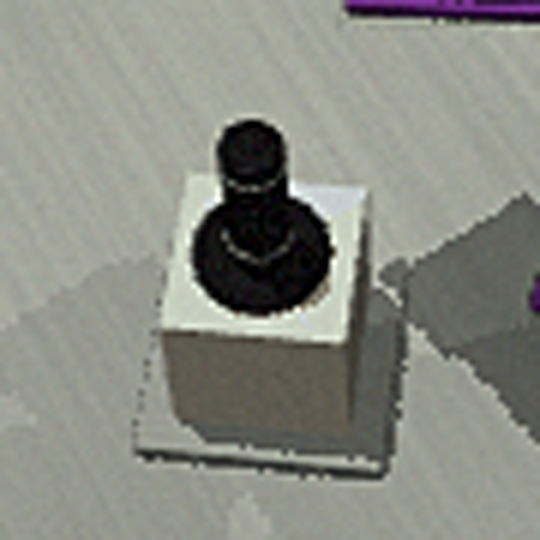

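The tool is seated upright, with its guard flat on the rim of the white block (scene 298,200). Everything else is where it was, and the arm is clear.

```bash
python3 -c "
from plant import *
print(close_job())"
```

```text
the job is handed in; nothing more can be done
None
```

The zero button on the scale with the tub has been pushed fully down and held. The pin tool is back upright in its white stand, and I handed the job in at about 16.4 s of the 58 s.

- **Button press:** The tip stopped at TCP z ≈ 100.7 mm; the button's stop was expected at about 101. I held it there from 8.9 to 10.3 s, with readings mostly 10–17 N. One early reading dipped to about 6 N at z = 100.9, which may have been a brief relaxation. The hold after that lasted about 1.1 s or more, and the button was seen to spring back.
- **Return to the stand:** The guard met the rim at TCP z = 93.1 mm, the same height as when I picked the tool up, and was already resting there before the fingers opened. The last picture shows the tool upright with its disc flat on the rim, and the arm clear of everything.
- **Other objects:** I kept the arm away from the spare scale, and in the last picture nothing else looks moved.
- **Disagreements:** The position estimates from different cameras differed by 2–5 mm. The arm also drifted a few mm while settling, so I corrected it before each descent.

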